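# Tighten the card press nut in short wrench strokes

## Robot

A 7-joint arm with a two-finger parallel gripper is mounted at the origin on the work surface. World frame = base frame: x ahead of the robot, y to its left, z up, the work surface at z = 0. Lengths are in m, angles in rad, forces in N, time in s.
With the tool pointing down it reaches from about 0.4 to 0.85 m from the base axis. Payload 4.5 kg.
Tool frame: the origin (TCP) lies midway between the tips of the shut fingers; the grasp point (between the pads) lies 19 mm behind it (r.hold_point_z is the distance from the TCP to the grasp point, in m); z points along the fingers, y is the direction in which the jaws open and shut (so a half turn about z gives the same grasp; the last joint's range is limited). The gripper opens to 88 mm and grips with 3 to 60 N. Pads are 18 mm wide; open, the fingers measure 123 mm over their backs; the gripper's body (75 mm by 187 mm) begins 45 mm behind the grasp point.
Start: joints at [1.18, 0.689, -0.195, 1.565, 0.157, 0.902, -0.215], TCP at [0.258, -0.569, 0.239] pointing down, gripper open.
Joint ranges: [-3.01, 3.01], [-0.46, 2.08], [-1.47, 1.51], [0.13, 2.56], [-1, 4.14], [0.04, 2.09], [-2.66, 2.66]. Speed limits (rad/s): [2.57, 2.57, 3.14, 3.14, 3.14, 3.14, 3.14].

## Interface

Orientations are given as a rotation vector (axis times angle).
In Python, from rig import get_obs, cams, r gives the robot as it stands. The module is installed in compiled form; this text tells all that it offers.
- The arm moves only by the shell command python3 -m jog 'ROWS' [OPENING]. ROWS is JSON, one flat list of numbers, 6 for each row, row after row: the shift along the tool's x, y, z in mm, then the turn, a rotation vector about the tool's x, y, z in rad. In form: [x, y, z, wx, wy, wz, x, y, z, wx, wy, wz, ...]. A call has 1 to 5 rows; each row is the pose to reach, as a shift and turn from the pose measured when the call began, along the tool's axes at that moment; what a row does not reach only later rows make up. A row lasts 1/8 s, in which the tool goes at most 62.5 mm and 10.7 degrees, less where a joint would pass 70% of its speed; a pose out of reach is approached as far as the arm can. A call with a gripper value outside its range is refused whole. OPENING is the closure, from -1 (fully open) to 1 (shut), set as the call begins (- or left out, the last holds). The fingers move at their own pace and stop on an object; the grip force is fixed at half the most. Time passes only in rows, so rows that repeat a pose let the fingers close. It gives the time, the measured TCP pose, the force and the opening at its end, in the units of the state.
- get_obs(): the state, without advancing time (a new reading comes with each control period).
- cams.grab_frame(name): name is "scene" or "side" or "wrist"; returns (picture, depth): 480x640x3 uint8, red, green, blue; 480x640 float32, m along the optical axis (not along the pixel's ray), 0 where there is no reading.
- cams.camera_info(name): a dict with "fx", "fy", "cx", "cy" (pixels), "origin" and "orientation" of the camera in the world; the wrist camera has in their place "T_tool_cam" (4x4, takes a point from camera to tool coordinates, whose origin is the TCP and whose axes are the flange's). Camera axes: x right, y up, looking along -z (the intrinsics and any distortion apply to the point x, -y, -z); pixel columns grow to the right and rows downward; lengths in m; the calibration is good to about 2 mm. A picture is of the moment at which its call begins: read the wrist's pose just before it. camera_info takes no time and is no camera call.
- r.close_job(): hands the job in, once; it reports no verdict.
The state is a dict: "clock": time; "q": joint angles; "dq": joint speeds; "joint_efforts": joint torques, N m; "position": TCP position; "ee_rot": TCP orientation; "ft_force": force on the tool from outside, world axes, zero at the start; "ft_torque": the same for the moment, N m; "opening": finger opening in m.
Only numpy, scipy, OpenCV 4.12 (cv2) and the standard library are available. Lean on these libraries where they do the work, as an engineer would, in place of code of your own. Each camera call takes 0.05 s, during which the arm holds its last target.

## Task

Tighten the star-shaped nut of the green card press with the large ring wrench: turn it clockwise in short strokes between the walls, lifting the wrench off and reseating it each time without forcing it against the walls, until the nut stops running freely and is just snug, not overtightened. Turn the nut with the wrench only, then lay the wrench flat on the table clear of the press, and leave all the other things alone.

Things in the scene. Friction and masses are not known exactly. Their poses are not given: they have to be found in the camera images.
- press: Small green card press fixed to the table, base 150 x 170 x 16 mm. Origin: at table height, directly below the nut's axis; x points from its open front to the back wall, z up. Upright walls, tops at z = 102 mm, surround the nut on the left, right and back. The wooden platen under the nut reaches from x = -43 to 43 mm, top at z = 50 mm.
- walls: The press's three upright walls, 10 mm thick. Origin: mid-point between the two side walls' front edges, at z = 62 mm: 42 mm ahead of the nut's axis (press x = -42). The walls' inner faces are at y = +-46 mm, the back wall's at x = 42 mm. On the nut, the wrench's shank can swing about 0.73 rad to either side of the press's -x direction before it meets a side wall's front edge. Axes as the press.
- nut: Six-lobed (star) steel nut between the walls: six straight lobes 8 mm wide reaching 20 mm from the axis, one along its own x axis, on a round flange 52 mm wide, 3 mm high. Origin: on its axis, under the flange, 62 mm above the table; z up. A seated ring rests on the flange's top. The lobes reach to 12 mm above the origin, their narrower tips to 15 mm, the bolt end to 21 mm.
- nut_top (a point): Centre of the nut's tip, 15 mm above its origin. The nut tightens clockwise seen from above, with light drag (about 0.22 N m), and stays where it is left. How far it must run down differs each time (75 to 105 degrees) and cannot be seen: it is felt as a sudden rise in resistance. A ring under side load jams on it: ease the load off before lifting.
- sleeve (a joint): Round spring washer (54 mm wide, 10 mm high) under the nut: its turn in rad, clockwise from above positive, about 0 at the start. Once the nut has run down onto it, it turns along with the nut against about 8 N m per rad and springs back when let go. 0.06 or more (0.5 N m, 5 N at the handle 100 mm out) is snug, about 0.12 is right, beyond 0.24 (1.9 N m) is overtightened.
- wrench: Large ring wrench, loose, 0.25 kg, 184 mm long: steel ring 53 mm wide, 16 mm high, open through, with six inward teeth that drop between the nut's lobes when its x axis is at a multiple of 60 degrees to the nut's (about 1.6 mm clearance, 0.12 rad play each way). Origin: ring centre, underside; handle along -x, z up. Shank 12 mm wide, 8 to 20 mm up.
- wrench_grip (a point): Centre of the large wrench's dark wooden handle, half-way up: 115 mm from the ring's centre, 14 mm above the underside; axes as the wrench. The handle is straight, 84 mm long, 16 mm wide and 28 mm high, its underside level with the ring's.
- small_wrench: A smaller ring wrench of the same pattern, 120 mm long, ring 27 mm wide (plain six-sided hole 19 mm across flats): too small for the nut. Loose bystander.
- glue: White glue bottle with a cap, 48 mm diameter, 130 mm tall. Loose bystander, origin at its underside.
- medium: White jar, 68 mm diameter, 90 mm tall. Loose bystander, origin at its underside.
- stamp: Plain wooden stamp block, 50 x 70 x 28 mm. Loose bystander, origin at its underside.
- tape: Flat brown disc (roll of tape), 60 mm diameter, 20 mm high. Loose bystander, origin at its underside.
- rose: Copper-coloured metal rose, 48 mm across, 12 mm high. Loose bystander, origin at its underside.
- brush_cup: Empty glass, 70 mm diameter, 90 mm tall. Loose bystander, origin at its underside.
Mind the look-alikes: they are no part of the job. Leave any blue look-alike of the wrench alone. What is shaped like the press but pink is not meant.

How it is judged:
By the outcome, as a careful person would: the job done as asked, in the order asked, and still so for the second after the job is handed in, with the robot touching nothing.
It also fails if it takes over 72 s, if anything falls off the work surface, if the arm or the gripper's body presses on something with over 40 N, if the wrist force passes 120 N, or if a joint passes its speed limit or range.

## Working session

There is one attempt and no reset: what is moved stays moved. The work goes in short steps, Python scripts to look and compute and a shell command to move; the robot and the scene stay as the last step left them, time stands still between calls to the robot, and variables do not carry over. Pictures are saved under pics/ and viewed, and the job is handed in when it is done.

```bash
ls; mkdir -p pics; python3 - <<'E'
from rig import get_obs,cams,r
import cv2,numpy as np
o=get_obs();print({k:np.round(v,3) for k,v in o.items()}, r.hold_point_z)
for n in ["scene","side","wrist"]:
    p,d=cams.grab_frame(n);cv2.imwrite(f"pics/{n}0.png",p[:,:,::-1]);np.save(f"/tmp/{n}0.npy",d)
    print(n,cams.camera_info(n))
E
```

```text
pics
{'clock': np.float64(0.0), 'q': array([ 1.18 ,  0.69 , -0.194,  1.566,  0.157,  0.902, -0.215]), 'dq': array([ 0.001, -0.   , -0.   , -0.001,  0.001,  0.   ,  0.001]), 'joint_efforts': array([ 0.0000e+00, -5.2756e+01, -1.2670e+00, -1.5343e+01, -5.3000e-02,
        7.0000e-03,  0.0000e+00]), 'position': array([ 0.257, -0.569,  0.238]), 'ee_rot': array([-3.069e+00, -6.620e-01,  1.000e-03]), 'ft_force': array([0.336, 0.625, 0.02 ]), 'ft_torque': array([ 0.022, -0.013, -0.03 ]), 'opening': np.float64(0.088)} 0.0187
scene {'fx': 475.72706490092105, 'fy': 475.72706490092105, 'cx': 317.106496290525, 'cy': 244.47654658923324, 'origin': array([ 0.93043414, -0.37198498,  0.95513242]), 'orientation': array([0.53241649, 0.22222942, 0.80424205])}
side {'fx': 472.48302013301753, 'fy': 472.48302013301753, 'cx': 320.46841715976535, 'cy': 231.4308682333025, 'origin': array([ 0.483062  , -1.10635899,  0.76235373]), 'orientation': array([ 1.02781749, -0.02693639, -0.03320447])}
wrist {'fx': 347.6223459045807, 'fy': 347.6223459045807, 'cx': 315.4448914366327, 'cy': 239.10283290252025, 'T_tool_cam': array([[ 7.04335196e-04,  9.67049598e-01,  2.54587075e-01,
         6.45802198e-02],
       [ 9.99999636e-01, -8.03590465e-04,  2.85862494e-04,
         9.48447014e-04],
       [ 4.81026956e-04,  2.54586781e-01, -9.67049812e-01,
        -1.45638043e-01],
       [ 0.00000000e+00,  0.00000000e+00,  0.00000000e+00,
         1.00000000e+00]])}
```

View pics/scene0.png

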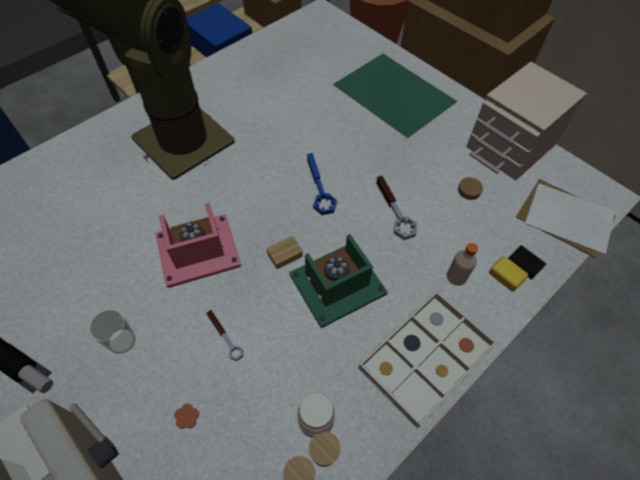

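View pics/side0.png

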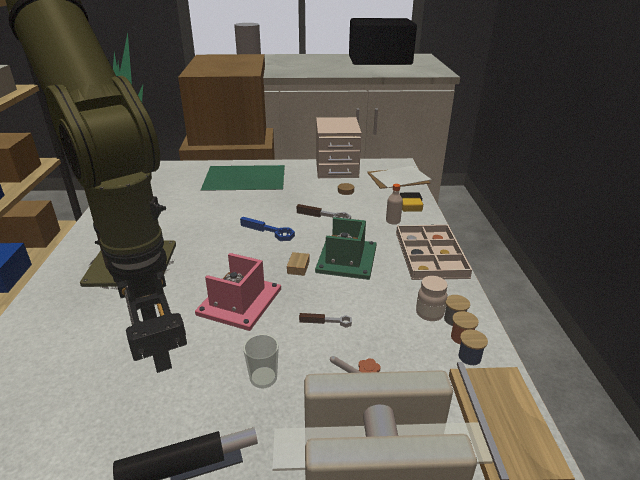

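View pics/wrist0.png

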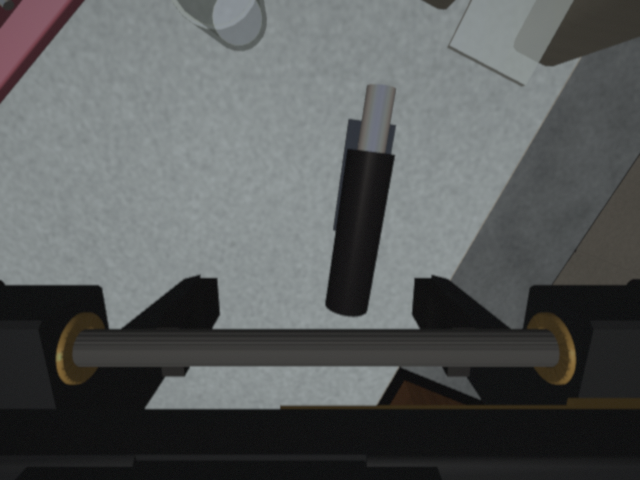

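Candidates for the wrench in the scene view are the brown-handled large one (ring 405,228; handle 386,190), the blue look-alike (325,204) and the small brown one (236,352). For the press they are green (338,275) and pink (197,245). I choose the large brown-handled wrench and the green press, and check both in a close crop.

```bash
cat > h.py <<'E'
import numpy as np,cv2
from scipy.spatial.transform import Rotation as R
from rig import get_obs,cams,r
def pose(name,obs=None):
    c=cams.camera_info(name)
    K=(c['fx'],c['fy'],c['cx'],c['cy'])
    if name=='wrist':
        o=obs or get_obs(); T=np.eye(4);T[:3,:3]=R.from_rotvec(o['ee_rot']).as_matrix();T[:3,3]=o['position']
        T=T@c['T_tool_cam'];return K,T[:3,:3],T[:3,3]
    return K,R.from_rotvec(c['orientation']).as_matrix(),np.array(c['origin'])
def ray(P,u,v):
    K,Rm,t=P
    d=np.stack([(np.asarray(u,float)-K[2])/K[0],-(np.asarray(v,float)-K[3])/K[1],-np.ones(np.shape(u))],-1)
    return d@Rm.T
def plane(P,u,v,z):
    d=ray(P,u,v);t=P[2];s=(z-t[2])/d[...,2];return t+d*s[...,None]
def depthpts(P,d):
    v,u=np.mgrid[:480,:640];dd=ray(P,u,v);return P[2]+dd*d[...,None]
def proj(P,X):
    K,Rm,t=P;p=(np.asarray(X)-t)@Rm
    return np.stack([K[2]+K[0]*p[...,0]/-p[...,2],K[3]-K[1]*p[...,1]/-p[...,2]],-1)
E
python3 - <<'E'
from h import *
p=cv2.imread('pics/scene0.png');c=p[140:330,270:440]
cv2.imwrite('pics/crop0.png',cv2.resize(c,None,fx=3.1,fy=3.1,interpolation=cv2.INTER_CUBIC)[:600])
P=pose('scene');X=depthpts(P,np.load('/tmp/scene0.npy'))
for n,u,v in [('ring',405,228),('handle',386,190),('nut',336,265),('table',420,300),('cornerL',290,277),('cornerB',324,322),('cornerR',385,290)]:
    print(n,np.round(X[v,u],3),np.round(plane(P,u,v,0.0),3))
E
```

```text
ring [0.606 0.232 0.001] [ 0.606  0.232 -0.   ]
handle [0.508 0.264 0.029] [0.495 0.284 0.   ]
nut [ 0.599 -0.     0.086] [0.567 0.037 0.   ]
table [ 0.756  0.112 -0.001] [0.757 0.112 0.   ]
cornerL [ 0.52  -0.063  0.003] [ 0.519 -0.062 -0.   ]
cornerB [ 0.656 -0.086  0.017] [ 0.651 -0.08   0.   ]
cornerR [0.693 0.063 0.02 ] [0.687 0.073 0.   ]
```

View pics/crop0.png

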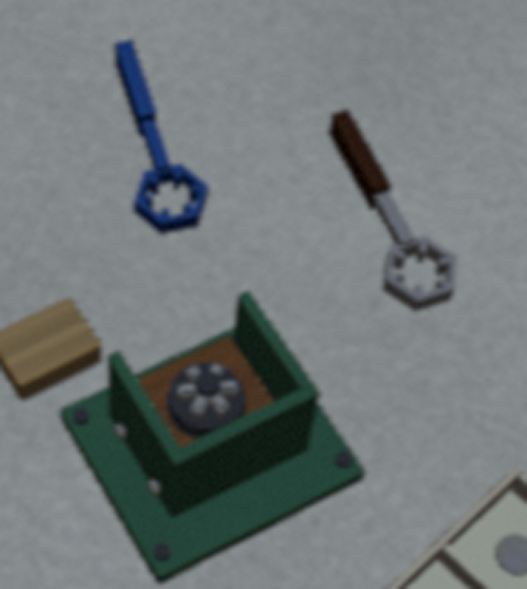

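The crop shows the large wrench, brown handle at (386,190) and toothed ring at (405,228). The green press's open front faces up-left in the view, with the star nut at about (337,267). Next I measure both.

```bash
python3 - <<'E'
from h import *
for n in ['scene','side']:
    p=cv2.imread(f'pics/{n}0.png');hsv=cv2.cvtColor(p,cv2.COLOR_BGR2HSV)
    P=pose(n);X=depthpts(P,np.load(f'/tmp/{n}0.npy'))
    reg=(X[...,0]>.42)&(X[...,0]<.68)&(X[...,1]>.17)&(X[...,1]<.36)&~((hsv[...,0]>100)&(hsv[...,0]<130)&(hsv[...,1]>150))
    h=reg&(X[...,2]>.022)&(X[...,2]<.034)
    Y=X[h];c=Y.mean(0);
    rct=cv2.minAreaRect((Y[:,:2]*1000).astype(np.float32));print(n,'handle',len(Y),c,rct)
    g=reg&(X[...,2]>.010)&(X[...,2]<.0195)
    Y=X[g];
    rr=Y[np.hypot(*(Y[:,:2]-[.606,.232]).T)<.035]
    cc=cv2.minEnclosingCircle((rr[:,:2]*1000).astype(np.float32));print('ring',len(rr),rr.mean(0),cc)
    # press
    gm=(hsv[...,0]>60)&(hsv[...,0]<95)&(hsv[...,1]>60)
    w=gm&(X[...,2]>.095)&(X[...,2]<.108)&(abs(X[...,0]-.6)<.12)&(abs(X[...,1])<.12)
    Y=X[w];print('walltop',len(Y),Y[:,2].mean(),cv2.boxPoints(cv2.minAreaRect((Y[:,:2]*1000).astype(np.float32))))
    b=gm&(X[...,2]>.010)&(X[...,2]<.02)&(abs(X[...,0]-.6)<.15)&(abs(X[...,1])<.15)
    Y=X[b];rc=cv2.minAreaRect((Y[:,:2]*1000).astype(np.float32));print('base',len(Y),rc,cv2.boxPoints(rc))
E
```

```text
scene handle 220 [0.50960724 0.26713751 0.02755073] ((523.105712890625, 262.5838623046875), (17.206302642822266, 130.8353271484375), 67.884765625)
ring 242 [0.60858033 0.2272744  0.01533964] ((605.1889038085938, 230.2605743408203), 33.668460845947266)
walltop 587 0.10128673269522767 [[543.20483  -38.644722]
 [633.8397   -61.545586]
 [660.6825    44.69027 ]
 [570.0476    67.59113 ]]
base 1816 ((606.2114868164062, 1.75177001953125), (166.89678955078125, 149.8848114013672), 75.94308471679688) [[513.2448   -60.99532 ]
 [658.6413   -97.40019 ]
 [699.17816   64.498856]
 [553.7817   100.90373 ]]
side handle 95 [0.50908013 0.26420278 0.02637464] ((527.54833984375, 260.1667175292969), (25.524879455566406, 134.06759643554688), 72.75759887695312)
ring 74 [0.60837303 0.23596571 0.01455997] ((606.3054809570312, 231.74322509765625), 33.70819091796875)
walltop 203 0.10146207036663445 [[543.40155  -42.091343]
 [633.6049   -64.74951 ]
 [661.16656   44.975117]
 [570.9632    67.633286]]
base 762 ((607.123291015625, 1.1219406127929688), (174.68955993652344, 148.74964904785156), 75.87187957763672) [[ 513.67804   -65.426636]
 [ 657.9284   -101.73509 ]
 [ 700.56854    67.67052 ]
 [ 556.3182    103.97897 ]]
```

```bash
cat >> h.py <<'E'
def down(yaw,tilt=0.):  # tool x at yaw, z down; tilt about tool y
    return R.from_euler('z',yaw)*R.from_euler('x',np.pi)*R.from_euler('y',tilt)
def rel(pos,yaw,o=None,tilt=0.):
    o=o or get_obs();R0=R.from_rotvec(o['ee_rot'])
    s=R0.inv().apply(np.array(pos)-o['position'])*1000
    w=(R0.inv()*down(yaw,tilt)).as_rotvec()
    return np.r_[np.round(s,1),np.round(w,3)]
def yaw(o=None):
    o=o or get_obs();M=R.from_rotvec(o['ee_rot']).as_matrix();return np.arctan2(M[1,0],M[0,0])
def show():
    o=get_obs();print('t',round(float(o['clock']),2),'pos',np.round(o['position'],4),'yaw',round(float(yaw(o)),3),'F',np.round(o['ft_force'],2),'T',np.round(o['ft_torque'],3),'op',round(float(o['opening']),4),'q',np.round(o['q'],2));return o
E
python3 - <<'E'
from h import *
show()
for p,y in [((.45,-.25,.25),.2),((.52,.2,.22),-.36)]: print(rel(p,y))
E
```

```text
t 0.15 pos [ 0.2574 -0.569   0.2381] yaw 0.425 F [ 0.34 -0.59 -0.57] T [0.011 0.003 0.039] op 0.0879 q [ 1.18  0.69 -0.19  1.57  0.16  0.9  -0.22]
[ 3.070e+02 -2.113e+02 -1.170e+01 -1.000e-03  0.000e+00  2.250e-01]
[ 5.563e+02 -5.924e+02  1.880e+01 -1.000e-03  1.000e-03  7.850e-01]
```

```bash
python3 -m jog '[51,-35,-2,0,0,0.04, 102,-70,-4,0,0,0.08, 153,-105,-6,0,0,0.12, 204,-140,-8,0,0,0.16, 255,-175,-10,0,0,0.2]' -1; python3 - <<'E'
from h import *
show()
print(rel((.52,.2,.22),-.36))
E
```

```text
clock: 0.78
position: [0.4184, -0.3027, 0.2483]
ee_rot: [-3.121, -0.35, 0.001]
ft_force: [1.1, -0.6, 0.0]
opening: 0.088
t 0.78 pos [ 0.4184 -0.3027  0.2483] yaw 0.223 F [ 1.09 -0.59  0.03] T [ 0.004 -0.045  0.032] op 0.088 q [ 0.61  0.53 -0.11  1.88  0.09  0.73 -0.9 ]
[ 2.105e+02 -4.676e+02  2.890e+01 -1.000e-03  1.000e-03  5.830e-01]
```

```bash
python3 -m jog '[14,-31,2,0,0,-0.17, 28,-62,4,0,0,-0.34, 42,-94,6,0,0,-0.51, 56,-125,8,0,0,-0.68, 70,-156,10,0,0,-0.85]' ; python3 - <<'E'
from h import *
show()
print(rel((.52,.2,.22),2.78))
E
```

```text
clock: 1.4
position: [0.4521, -0.134, 0.2384]
ee_rot: [-2.694, -1.613, -0.0]
ft_force: [0.9, 0.2, -0.8]
opening: 0.0882
t 1.4 pos [ 0.4521 -0.134   0.2384] yaw 1.079 F [ 0.95  0.19 -0.78] T [-0.043 -0.092  0.027] op 0.0882 q [ 0.42  0.51 -0.35  2.01  0.27  0.67 -0.59]
[ 3.264e+02 -9.790e+01  1.880e+01 -0.000e+00 -2.000e-03 -1.701e+00]
```

```bash
python3 -m jog '[33,-10,2,0,0,-0.17, 65,-20,4,0,0,-0.34, 98,-30,6,0,0,-0.51, 130,-39,8,0,0,-0.68, 163,-49,10,0,0,-0.85]' ; python3 - <<'E'
from h import *
show()
print(rel((.52,.23,.22),2.78))
E
```

```text
clock: 2.02
position: [0.486, 0.0337, 0.2285]
ee_rot: [-1.783, -2.585, -0.001]
ft_force: [0.3, -0.5, -1.2]
opening: 0.088
t 2.02 pos [0.486  0.0337 0.2285] yaw 1.934 F [ 0.28 -0.45 -1.16] T [-0.062 -0.086 -0.029] op 0.088 q [ 0.2   0.57 -0.57  1.97  0.46  0.73 -0.28]
[ 1.714e+02  1.016e+02  8.600e+00  0.000e+00 -1.000e-03 -8.460e-01]
```

```bash
python3 -m jog '[34,20,2,0,0,-0.17, 68,40,4,0,0,-0.34, 102,60,6,0,0,-0.51, 137,81,8,0,0,-0.68, 171,102,9,0,0,-0.85]' ; python3 - <<'E'
from h import *
o=show()
p,d=cams.grab_frame('wrist');cv2.imwrite('pics/w1.png',p[:,:,::-1]);np.save('/tmp/w1.npy',d);np.save('/tmp/w1o.npy',o,allow_pickle=True)
E
```

```text
clock: 2.65
position: [0.5206, 0.2307, 0.2193]
ee_rot: [-0.55, -3.092, -0.0]
ft_force: [0.9, 0.5, -0.5]
opening: 0.088
t 2.65 pos [0.5206 0.2307 0.2193] yaw 2.789 F [ 0.91  0.47 -0.52] T [ 0.041 -0.167 -0.01 ] op 0.088 q [-0.06  0.74 -0.78  1.74  0.63  0.93  0.12]
```

View pics/w1.png

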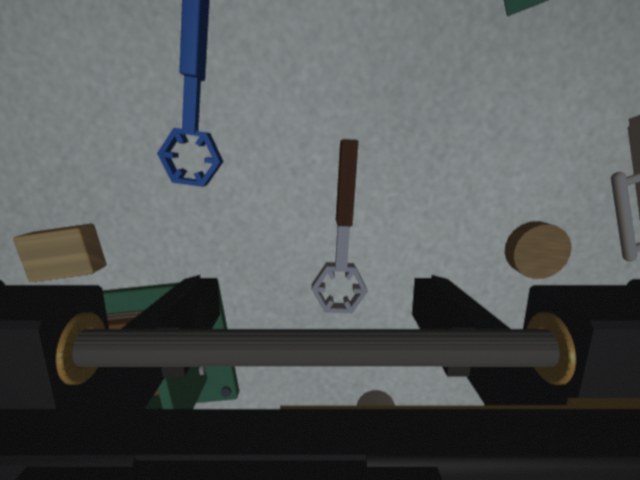

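The wrist view shows the large wrench, ring at (339,288) and handle from (348,140) to (344,225).

```bash
python3 - <<'E'
from h import *
o=np.load('/tmp/w1o.npy',allow_pickle=True).item();P=pose('wrist',o)
p=cv2.imread('pics/w1.png');hsv=cv2.cvtColor(p,cv2.COLOR_BGR2HSV)
m=np.zeros((480,640),np.uint8);m[130:232,325:370]=((hsv[...,1]>90)&((hsv[...,0]<25)|(hsv[...,0]>165)))[130:232,325:370]
c=max(cv2.findContours(m,0,1)[0],key=cv2.contourArea);rc=cv2.minAreaRect(c);print(rc)
b=cv2.boxPoints(rc);W=plane(P,b[:,0],b[:,1],.028);print(np.round(W,4))
ctr=W[:,:2].mean(0)
# ring
g=p.astype(int);
X=depthpts(P,np.load('/tmp/w1.npy'));mm=(X[...,2]>.009)&(X[...,2]<.025)
m2=np.zeros((480,640),np.uint8);m2[262:318,305:375]=mm[262:318,305:375]
Y=np.argwhere(m2)[:,::-1];print(len(Y),Y.min(0),Y.max(0))
cc=cv2.minEnclosingCircle(Y.astype(np.float32));print(cc)
rg=plane(P,cc[0][0],cc[0][1],.016)[:2];print('handle',ctr,'ring',rg,'d',np.hypot(*(rg-ctr)),'yaw',np.arctan2(*(rg-ctr)[::-1]))
E
python3 - <<'E'
import cv2
p=cv2.imread('pics/w1.png')[130:320,290:390];cv2.imwrite('pics/w1c.png',cv2.resize(p,None,fx=3,fy=3,interpolation=2))
E
```

```text
((346.2129821777344, 182.44921875), (15.483938217163086, 83.98667907714844), 3.6913859844207764)
[[0.5347 0.2461 0.028 ]
 [0.461  0.2772 0.028 ]
 [0.4669 0.2904 0.028 ]
 [0.541  0.2601 0.028 ]]
1200 [311 262] [367 313]
((339.07501220703125, 288.95001220703125), 28.091154098510742)
handle [0.50089692 0.26845755] ring [0.6063831  0.22548768] d 0.1139023420297478 yaw -0.3868270217225138
```

View pics/w1c.png

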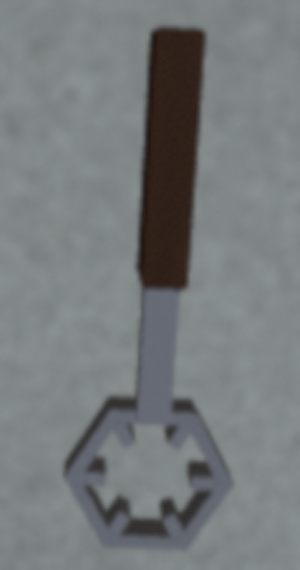

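```bash
python3 - <<'E'
from h import *
print(rel((.636,-.006,.20),2.8))
E
```

```text
[-1.905e+02 -1.912e+02  1.770e+01  8.000e-03 -3.000e-03 -0.000e+00]
```

```bash
python3 -m jog '[-40,-40,4,0,0,0, -80,-80,8,0,0,0, -120,-120,12,0,0,0, -160,-160,15,0,0,0, -190,-191,18,0,0,0]'; python3 -m jog '[0,0,0,0,0,0]'; python3 - <<'E'
from h import *
o=show()
p,d=cams.grab_frame('wrist');cv2.imwrite('pics/w2.png',p[:,:,::-1]);np.save('/tmp/w2.npy',d);np.save('/tmp/w2o.npy',o,allow_pickle=True)
E
```

```text
clock: 3.32
position: [0.6362, -0.0092, 0.199]
ee_rot: [-0.539, -3.093, -0.011]
ft_force: [-0.2, 0.3, 1.2]
opening: 0.0883
clock: 3.45
position: [0.6369, -0.0148, 0.1976]
ee_rot: [-0.552, -3.09, -0.006]
ft_force: [0.2, 1.4, 0.2]
opening: 0.0883
t 3.45 pos [ 0.6369 -0.0148  0.1976] yaw 2.788 F [0.18 1.44 0.19] T [ 0.01  -0.097  0.067] op 0.0883 q [ 0.35  0.85 -0.78  1.55  0.67  1.02  0.6 ]
```

View pics/w2.png

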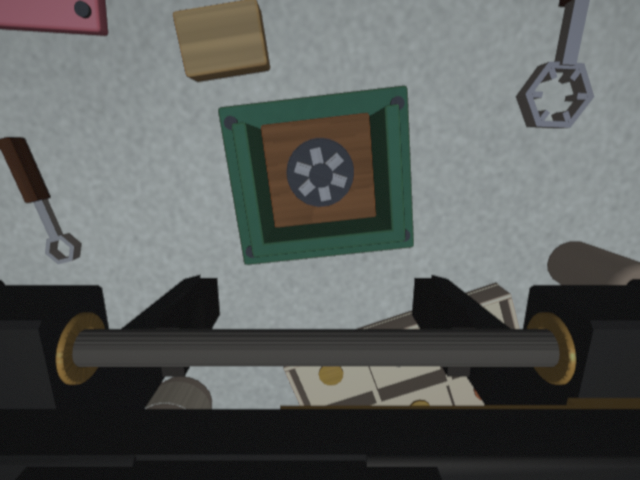

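The wrist view shows the nut centred near (320,174), with six grey lobes. I measure its centre and lobe angle.

```bash
python3 - <<'E'
from h import *
o=np.load('/tmp/w2o.npy',allow_pickle=True).item();P=pose('wrist',o)
p=cv2.imread('pics/w2.png');g=cv2.cvtColor(p,cv2.COLOR_BGR2GRAY);hsv=cv2.cvtColor(p,cv2.COLOR_BGR2HSV)
m=np.zeros((480,640),np.uint8);m[136:212,284:358]=((g>95)&(hsv[...,1]<70))[136:212,284:358]
n,l,s,c=cv2.connectedComponentsWithStats(m)
C=[]
for i in range(1,n):
    if s[i,4]>25:
        W=plane(P,c[i][0],c[i][1],.0755);C.append(W[:2]);print(s[i,4],c[i],np.round(W,4))
C=np.array(C);ce=C.mean(0);a=np.arctan2(*(C-ce).T[::-1]);print('centre',ce,'ang',np.round(np.degrees(a),1),'lobe mod60',np.degrees(np.angle(np.exp(6j*a).mean())/6))
# flange disc (dark)
d=np.zeros((480,640),np.uint8);d[130:216,280:362]=((hsv[...,1]<70))[130:216,280:362]
cc=max(cv2.findContours(d,0,1)[0],key=cv2.contourArea);e=cv2.fitEllipse(cc);print(e,plane(P,*e[0],.065))
X=depthpts(P,np.load('/tmp/w2.npy'));gm=(hsv[...,0]>60)&(hsv[...,0]<95)&(hsv[...,1]>60)
w=gm&(X[...,2]>.096)&(X[...,2]<.108);Y=X[w];print(len(Y),cv2.boxPoints(cv2.minAreaRect((Y[:,:2]*1000).astype(np.float32))))
cv2.imwrite('pics/w2c.png',cv2.resize(p[80:270,215:420],None,fx=3,fy=3,interpolation=2))
E
```

```text
162 [316.09876543 155.61111111] [0.5811 0.0058 0.0755]
157 [334.22292994 161.25477707] [0.5897 0.0172 0.0755]
158 [302.24683544 168.62658228] [ 0.5864 -0.0073  0.0755]
145 [338.42758621 180.07586207] [0.604  0.0155 0.0755]
143 [306.42657343 187.35664336] [ 0.6007 -0.0093  0.0755]
136 [324.40441176 193.42647059] [0.6099 0.002  0.0755]
centre [0.5953046  0.00397356] ang [ 172.7  113.1 -128.1   53.   -67.8   -7.6] lobe mod60 -7.448897580581799
((319.80389404296875, 171.77468872070312), (66.78276062011719, 68.1224365234375), 4.063619613647461) [0.59392969 0.00425292 0.065     ]
5959 [[541.3705   -40.514797]
 [632.7296   -63.206028]
 [659.8136    45.839397]
 [568.45447   68.530624]]
```

View pics/w2c.png

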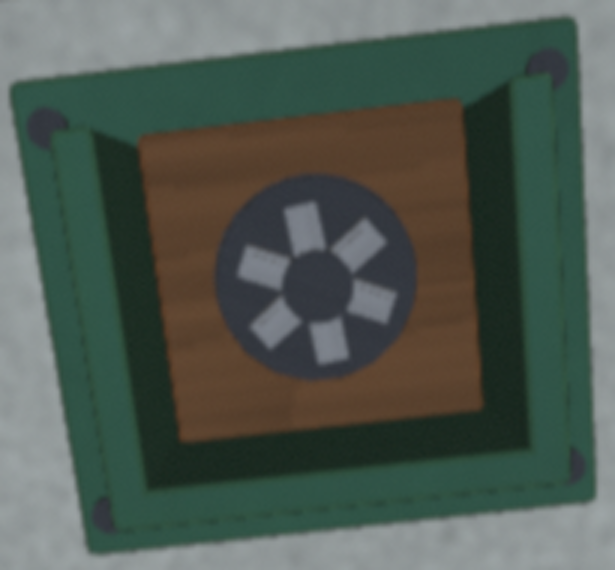

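```bash
python3 - <<'E'
from h import *
show();print(rel((.5139,.2627,.06),2.755))
E
```

```text
t 3.5 pos [ 0.6362 -0.0121  0.198 ] yaw 2.792 F [0.56 0.31 0.4 ] T [ 0.087 -0.146  0.019] op 0.0883 q [ 0.35  0.85 -0.78  1.55  0.67  1.02  0.6 ]
[ 2.085e+02  2.154e+02  1.400e+02  5.000e-03 -4.000e-03  3.700e-02]
```

```bash
python3 -m jog '[42,43,0,0,0,0, 84,86,0,0,0,0, 126,129,10,0,0,0, 166,171,30,0,0,0.02, 200,207,65,0,0,0.04]'; python3 -m jog '[8,8,20,0,0,0,8,8,50,0,0,0]'; python3 - <<'E'
from h import *
show();print(rel((.5139,.2627,.03),2.755))
E
```

```text
clock: 4.12
position: [0.5173, 0.2559, 0.1358]
ee_rot: [-0.604, -3.081, -0.015]
ft_force: [0.6, 0.3, 0.0]
opening: 0.0882
clock: 4.38
position: [0.5105, 0.2714, 0.0863]
ee_rot: [-0.594, -3.082, -0.021]
ft_force: [1.3, 0.0, -0.7]
opening: 0.088
t 4.38 pos [0.5105 0.2714 0.0863] yaw 2.761 F [ 1.3   0.04 -0.68] T [-0.016 -0.12   0.034] op 0.088 q [-0.21  0.91 -0.62  1.82  0.81  0.67 -0.12]
[-6.70e+00 -7.60e+00  5.62e+01  1.20e-02 -5.00e-03  6.00e-03]
```

```bash
python3 -m jog '[-6,-7,30,0.01,-0.005,0.006,-6.5,-7.5,56,0.012,-0.005,0.006,-6.5,-7.5,56,0.012,-0.005,0.006]'; python3 - <<'E'
from h import *
o=show();print(rel((.5139,.2627,.007),2.755))
p,d=cams.grab_frame('wrist');cv2.imwrite('pics/w3.png',p[:,:,::-1])
E
```

```text
clock: 4.75
position: [0.5114, 0.2635, 0.0291]
ee_rot: [-0.599, -3.08, 0.002]
ft_force: [-0.5, 0.1, 0.5]
opening: 0.0881
t 4.75 pos [0.5114 0.2635 0.0291] yaw 2.757 F [-0.52  0.07  0.46] T [ 0.048 -0.155  0.002] op 0.0881 q [-0.25  0.99 -0.54  1.83  0.89  0.59 -0.18]
[-2.60e+00  3.00e-01  2.21e+01 -2.00e-03 -3.00e-03  2.00e-03]
```

View pics/w3.png

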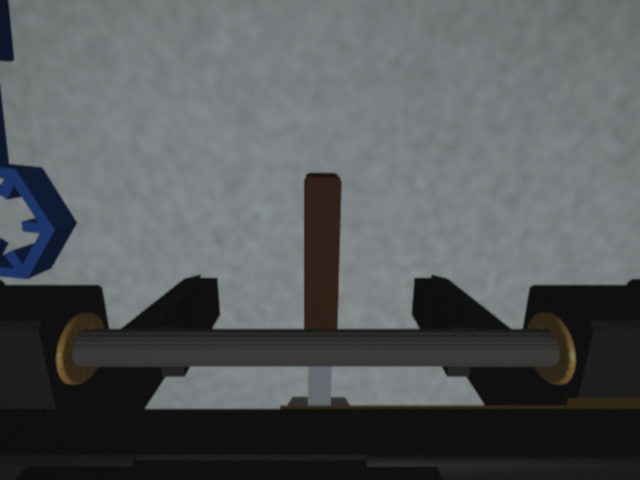

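```bash
python3 -m jog '[-2.5,0,12,0,0,0,-2.5,0,22,0,0,0,-2.5,0,22,0,0,0]'; python3 -m jog '[0,0,0,0,0,0,0,0,0,0,0,0,0,0,0,0,0,0,0,0,0,0,0,0,0,0,0,0,0,0]' 1;python3 - <<'E'
from h import *
o=show()
E
```

```text
clock: 5.18
position: [0.5143, 0.2627, 0.0077]
ee_rot: [-0.6, -3.081, 0.001]
ft_force: [0.4, -0.3, 0.1]
opening: 0.0882
clock: 5.8
position: [0.5143, 0.2627, 0.0077]
ee_rot: [-0.6, -3.081, 0.001]
ft_force: [-0.5, 0.5, -0.5]
opening: 0.0403
t 5.8 pos [0.5143 0.2627 0.0077] yaw 2.757 F [-0.55  0.51 -0.45] T [ 0.024 -0.167  0.004] op 0.0403 q [-0.26  1.03 -0.51  1.83  0.93  0.55 -0.21]
```

```bash
python3 -m jog '[0,0,0,0,0,0,0,0,0,0,0,0,0,0,0,0,0,0,0,0,0,0,0,0]' ; python3 -m jog '[0,0,0,0,0,0]';python3 - <<'E'
from h import *
o=show()
E
```

```text
clock: 6.3
position: [0.5144, 0.2631, 0.0078]
ee_rot: [-0.6, -3.081, -0.0]
ft_force: [-0.1, 1.1, -0.6]
opening: 0.0155
clock: 6.42
position: [0.5144, 0.2631, 0.0078]
ee_rot: [-0.6, -3.081, -0.0]
ft_force: [0.1, 0.6, 0.2]
opening: 0.0161
t 6.42 pos [0.5144 0.2631 0.0078] yaw 2.757 F [0.08 0.59 0.23] T [ 0.089 -0.226 -0.024] op 0.0161 q [-0.26  1.03 -0.51  1.83  0.93  0.55 -0.21]
```

```bash
python3 -m jog '[0,0,-40,0,0,0,0,0,-80,0,0,0,0,0,-122,0,0,0,0,0,-122,0,0,0]';python3 - <<'E'
from h import *
o=show()
for n in ['side','scene']:
    p,d=cams.grab_frame(n);cv2.imwrite(f'pics/{n}4.png',p[:,:,::-1]);np.save(f'/tmp/{n}4.npy',d)
    P=pose(n);c=proj(P,[.55,.25,.13]).astype(int);u=max(70,min(570,c[0]));v=max(60,c[1])
    cv2.imwrite(f'pics/{n}4c.png',cv2.resize(p[v-60:v+60,u-70:u+70,::-1],None,fx=4,fy=4,interpolation=2));print(c)
E
```

```text
clock: 6.92
position: [0.5159, 0.2639, 0.1322]
ee_rot: [0.601, 3.083, 0.006]
ft_force: [0.8, -0.1, -3.2]
opening: 0.0159
t 6.92 pos [0.5159 0.2639 0.1322] yaw 2.756 F [ 0.76 -0.06 -3.17] T [ 0.135 -0.078  0.017] op 0.0159 q [-0.17  0.85 -0.67  1.79  0.74  0.77 -0.05]
[322 180]
[401 176]
```

View pics/side4c.png

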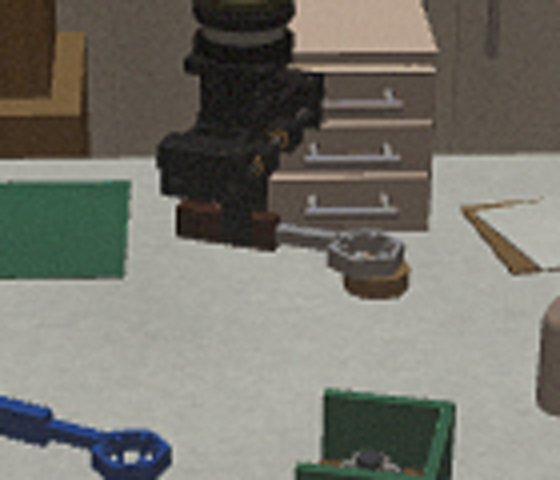

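View pics/scene4c.png

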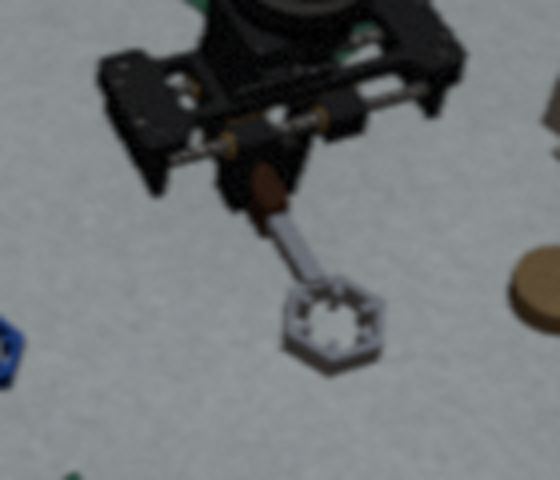

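The wrench is held. I measure its droop and ring centre from the depth points of both views.

```bash
cat >> h.py <<'E'
def ringfit(n,d,c0,zr=(-.02,.03),rad=.036):
    P=pose(n);X=depthpts(P,d);c0=np.array(c0)
    m=(d>0)&(np.hypot(X[...,0]-c0[0],X[...,1]-c0[1])<rad)&(X[...,2]>c0[2]+zr[0])&(X[...,2]<c0[2]+zr[1])
    Y=X[m];A=np.c_[Y[:,:2]-Y[:,:2].mean(0),np.ones(len(Y))]
    cf=np.linalg.lstsq(A,Y[:,2],rcond=None)[0]
    for _ in range(5):
        rs=Y[:,2]-A@cf;k=rs>-.004;cf=np.linalg.lstsq(A[k],Y[k,2],rcond=None)[0]
    T=Y[k];cc=cv2.minEnclosingCircle((T[:,:2]*1000).astype(np.float32))
    return len(T),T.mean(0),cc,cf
E
python3 - <<'E'
from h import *
o=get_obs();y=yaw(o)-np.pi;e=o['position'][:2]+.0997*np.array([np.cos(y),np.sin(y)]);print('exp',e,'underside exp',o['position'][2]-.0077)
for n in ['scene','side']:
    print(n,ringfit(n,np.load(f'/tmp/{n}4.npy'),(e[0],e[1],.13)))
    d=np.load(f'/tmp/{n}4.npy');X=depthpts(pose(n),d);u=np.array([np.cos(y),np.sin(y)])
    a=(X[...,:2]-e)@u;b=(X[...,:2]-e)@np.array([-u[1],u[0]])
    for lo,hi in [(-.16,-.12),(-.072,-.06),(-.06,-.045),(-.045,-.03),(-.027,-.01),(-.01,.01),(.01,.027)]:
        k=(a>lo)&(a<hi)&(abs(b)<.02)&(X[...,2]>.1)&(X[...,2]<.18)
        if k.sum(): print(lo,hi,k.sum(),np.round([X[k][:,2].mean(),np.percentile(X[k][:,2],90),b[k].mean()],4))
E
```

```text
exp [0.60664843 0.22445598] underside exp 0.12126086788479364
scene (290, array([0.60740974, 0.22573898, 0.13847718]), ((605.0328979492188, 226.5382080078125), 33.50653076171875), array([-0.04116378,  0.03035948,  0.13842296]))
-0.16 -0.12 7 [ 0.1307  0.1352 -0.0056]
-0.072 -0.06 50 [0.142  0.1487 0.0004]
-0.06 -0.045 40 [0.1406 0.1447 0.001 ]
-0.045 -0.03 45 [0.1407 0.1443 0.0003]
-0.027 -0.01 134 [0.1354 0.1412 0.0017]
-0.01 0.01 26 [0.1343 0.1385 0.0012]
0.01 0.027 95 [ 0.1353  0.1397 -0.0035]
side (123, array([0.60815938, 0.22329466, 0.13985802]), ((607.1708374023438, 224.22738647460938), 34.86857604980469), array([-0.05569507,  0.0275157 ,  0.13982935]))
-0.16 -0.12 90 [ 0.1414  0.1531 -0.003 ]
-0.072 -0.06 26 [ 0.1417  0.1497 -0.0016]
-0.06 -0.045 23 [ 0.1402  0.1442 -0.001 ]
-0.045 -0.03 26 [ 0.1401  0.1457 -0.0002]
-0.027 -0.01 44 [ 0.1373  0.1428 -0.0018]
-0.01 0.01 25 [0.1356 0.1418 0.0071]
0.01 0.027 35 [ 0.135   0.1412 -0.0062]
```

```bash
python3 - <<'E'
from h import *
show();print(rel((.4967,.0169,.128),3.011))
E
```

```text
t 7.03 pos [0.5143 0.2619 0.129 ] yaw 2.757 F [ 0.33 -0.75 -3.06] T [ 0.041 -0.069  0.017] op 0.0155 q [-0.17  0.86 -0.67  1.79  0.74  0.77 -0.05]
[-7.580e+01 -2.337e+02  1.300e+00 -2.000e-03 -3.000e-03 -2.540e-01]
```

```bash
python3 -m jog '[-15,-47,0,0,0,-0.05,-30,-94,0,0,0,-0.10,-45,-141,0,0,0,-0.15,-61,-188,0,0,0,-0.20,-76,-233,1,0,0,-0.254]'; python3 -m jog '[0,0,0,0,0,0]'; python3 - <<'E'
from h import *
show();print(rel((.4967,.0169,.104),3.011))
E
```

```text
clock: 7.65
position: [0.4955, 0.015, 0.1264]
ee_rot: [-0.203, -3.128, 0.004]
ft_force: [0.6, 0.2, -2.9]
opening: 0.0155
clock: 7.78
position: [0.493, 0.0089, 0.1239]
ee_rot: [-0.214, -3.121, 0.013]
ft_force: [1.0, 0.6, -3.1]
opening: 0.0156
t 7.78 pos [0.493  0.0089 0.1239] yaw 3.005 F [ 0.98  0.56 -3.07] T [ 0.204 -0.151  0.023] op 0.0156 q [ 0.32  0.81 -0.72  2.03  0.89  0.67  0.43]
[-2.80e+00  8.60e+00  1.98e+01 -9.00e-03 -1.30e-02 -6.00e-03]
```

```bash
python3 -m jog '[-2,6,10,-0.009,-0.013,-0.006,-3,8.5,18,-0.009,-0.013,-0.006,-3,8.5,20,-0.009,-0.013,-0.006,-3,8.5,20,-0.009,-0.013,-0.006]'; python3 - <<'E'
from h import *
o=show();print(rel((.4967,.0169,.104),3.011,o))
for n in ['side','scene']:
    p,d=cams.grab_frame(n);cv2.imwrite(f'pics/{n}5.png',p[:,:,::-1]);np.save(f'/tmp/{n}5.npy',d)
    P=pose(n);u,v=proj(P,[.58,.005,.10]).astype(int)
    cv2.imwrite(f'pics/{n}5c.png',cv2.resize(p[v-50:v+50,u-60:u+60,::-1],None,fx=5,fy=5,interpolation=2));print(u,v)
    print(ringfit(n,d,(.5955,.0039,.108),zr=(0,.016)))
p,d=cams.grab_frame('wrist');cv2.imwrite('pics/w5.png',p[:,:,::-1])
E
```

```text
clock: 8.28
position: [0.4968, 0.0173, 0.1035]
ee_rot: [-0.204, -3.135, -0.0]
ft_force: [-0.3, -0.9, -2.9]
opening: 0.0158
t 8.28 pos [0.4968 0.0173 0.1035] yaw 3.012 F [-0.34 -0.95 -2.88] T [ 0.052 -0.023 -0.036] op 0.0158 q [ 0.28  0.84 -0.68  2.04  0.95  0.61  0.37]
[ 0.    -0.4   -0.5    0.    -0.     0.001]
337 228
(144, array([0.59425009, 0.00211993, 0.11162603]), ((594.1093139648438, 4.489477157592773), 34.21562957763672), array([-3.71157126e-02, -1.01588152e-04,  1.11646843e-01]))
331 254
(310, array([0.59538436, 0.00484151, 0.11250882]), ((593.3218383789062, 5.06082820892334), 33.80919647216797), array([-0.04392986,  0.01300035,  0.11255233]))
```

View pics/side5c.png

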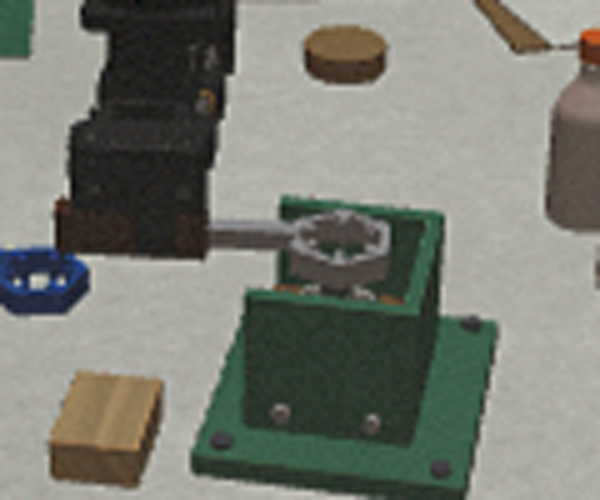

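View pics/scene5c.png

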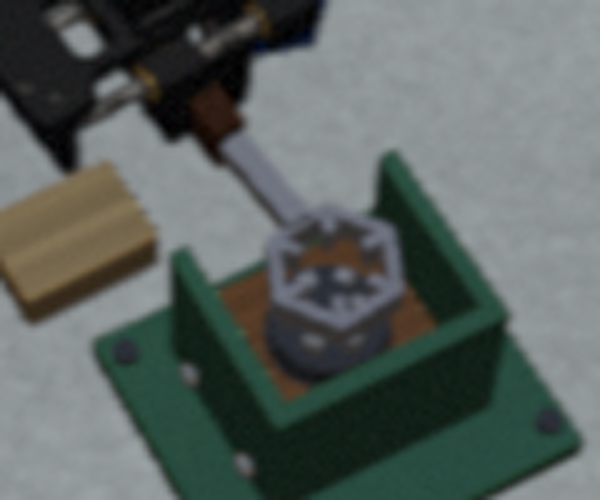

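View pics/w5.png

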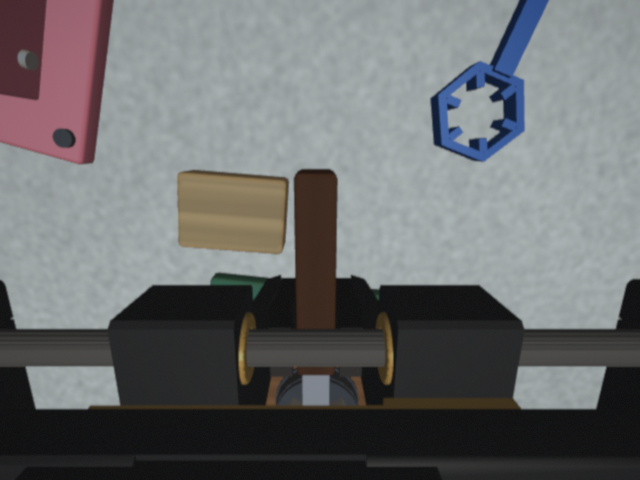

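```bash
python3 -m jog '[0,-0.4,8,0,0,0,0,-0.4,16,0,0,0,0,-0.4,22,0,0,0,0,-0.4,22,0,0,0]'; python3 - <<'E'
from h import *
o=show()
E
```

```text
clock: 8.93
position: [0.4967, 0.0165, 0.0814]
ee_rot: [-0.205, -3.134, 0.0]
ft_force: [-0.4, -0.2, -2.7]
opening: 0.0159
t 8.93 pos [0.4967 0.0165 0.0814] yaw 3.011 F [-0.39 -0.21 -2.67] T [ 0.062 -0.044  0.018] op 0.0159 q [ 0.26  0.87 -0.64  2.06  1.01  0.57  0.32]
```

```bash
python3 -m jog '[0,0,3,0,0,0,0,0,6,0,0,0,0,0,8,0,0,0,0,0,8.5,0,0,0]'; python3 - <<'E'
from h import *
o=show()
for n in ['scene']:
    p,d=cams.grab_frame(n)
    P=pose(n);u,v=proj(P,[.58,.005,.08]).astype(int)
    cv2.imwrite(f'pics/{n}6c.png',cv2.resize(p[v-50:v+50,u-60:u+60,::-1],None,fx=5,fy=5,interpolation=2))
    print(ringfit(n,d,(.5955,.0039,.081),zr=(-.006,.008)))
E
```

```text
clock: 9.43
position: [0.4966, 0.0165, 0.0728]
ee_rot: [-0.205, -3.134, 0.0]
ft_force: [-0.3, 0.3, -2.9]
opening: 0.0158
t 9.43 pos [0.4966 0.0165 0.0728] yaw 3.011 F [-0.26  0.28 -2.85] T [ 0.094 -0.063 -0.031] op 0.0158 q [ 0.25  0.88 -0.62  2.06  1.04  0.55  0.3 ]
(374, array([0.59593433, 0.00412936, 0.08140035]), ((593.6636352539062, 4.997691631317139), 33.36707305908203), array([-0.04476669,  0.0066529 ,  0.08143476]))
```

View pics/scene6c.png

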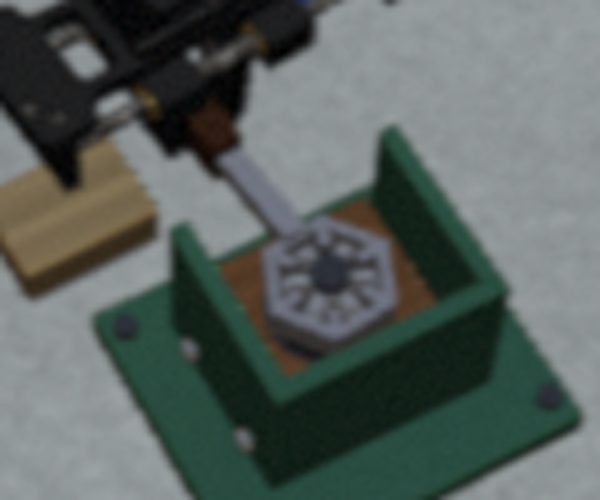

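```bash
cat >> h.py <<'E'
NUT=np.array([.5955,.0039]);PY=-.2435
def arc(phis,o=None,L=None):
    o=o or get_obs();R0=R.from_rotvec(o['ee_rot']);c=R0.inv().apply(np.r_[NUT,o['position'][2]]-o['position'])*1000
    if L: c=np.array([-L,0,0])
    for f in phis:
        s=c-R.from_euler('z',f).apply(c);print(f,np.round(s,1))
def mom():
    o=show();rr=o['position'][:2]-NUT;F=o['ft_force'];M=o['ft_torque'][2]+rr[0]*F[1]-rr[1]*F[0]
    print('L',np.round(np.hypot(*rr),4),'handle rel',round(float(yaw(o)-np.pi-PY),3),'bearing rel',round(float(np.arctan2(-rr[1],-rr[0])-PY),3),'rxF',round(float(M-o['ft_torque'][2]),3),'M',round(float(M),3));return o
E
python3 -c "
from h import *
mom();arc([.06,.12,.18,.24,.3])"
```

```text
t 9.47 pos [0.4966 0.0165 0.0728] yaw 3.011 F [ 0.65 -0.45 -3.55] T [ 0.089 -0.048 -0.058] op 0.0159 q [ 0.25  0.88 -0.62  2.06  1.04  0.55  0.3 ]
L 0.0997 handle rel 0.113 bearing rel 0.117 rxF 0.037 M -0.022
0.06 [-0.2  6.   0. ]
0.12 [-0.7 11.9  0. ]
0.18 [-1.5 17.9  0. ]
0.24 [-2.8 23.7  0. ]
0.3 [-4.3 29.5 -0. ]
```

```bash
python3 -m jog '[-0.2,6,0,0,0,0.06,-0.7,11.9,0,0,0,0.12,-1.5,17.9,0,0,0,0.18,-2.8,23.7,0,0,0,0.24,-2.8,23.7,0,0,0,0.24]'; python3 -c "
from h import *
mom();arc([.06,.12,.18,.24,.3])"
```

```text
clock: 10.1
position: [0.5017, 0.0403, 0.0728]
ee_rot: [-0.575, -3.087, 0.0]
ft_force: [-3.0, 1.2, -2.1]
opening: 0.0155
t 10.1 pos [0.5017 0.0403 0.0728] yaw 2.773 F [-2.99  1.21 -2.11] T [0.428 0.404 0.172] op 0.0155 q [ 0.17  0.87 -0.58  2.04  0.98  0.53  0.07]
L 0.1006 handle rel -0.125 bearing rel -0.127 rxF -0.004 M 0.168
0.06 [-0.2  6.   0. ]
0.12 [-0.7 12.   0. ]
0.18 [-1.7 18.   0. ]
0.24 [-2.9 23.9  0. ]
0.3 [-4.6 29.7 -0. ]
```

```bash
python3 -m jog '[0.3,6,0,0,0,0.06,-0.2,12,0,0,0,0.12,-1.2,18,0,0,0,0.18,-2.4,23.9,0,0,0,0.24,-2.4,23.9,0,0,0,0.24]'; python3 -c "
from h import *
mom();arc([.06,.12,.18,.22,.24,.3])"
```

```text
clock: 10.72
position: [0.5127, 0.0617, 0.0729]
ee_rot: [-0.938, -2.997, 0.001]
ft_force: [0.2, 0.6, -3.0]
opening: 0.0159
t 10.72 pos [0.5127 0.0617 0.0729] yaw 2.535 F [ 0.19  0.61 -2.96] T [ 0.239 -0.068  0.116] op 0.0159 q [ 0.11  0.87 -0.53  2.    0.9   0.52 -0.12]
L 0.101 handle rel -0.363 bearing rel -0.365 rxF -0.062 M 0.054
0.06 [-0.2  6.1  0. ]
0.12 [-0.8 12.1  0. ]
0.18 [-1.7 18.1  0. ]
0.22 [-2.5 22.   0. ]
0.24 [-2.9 24.   0. ]
0.3 [-4.6 29.8 -0. ]
```

```bash
python3 -m jog '[-0.2,6.1,0,0,0,0.06,-0.8,12.1,0,0,0,0.12,-1.7,18.1,0,0,0,0.18,-2.9,24,0,0,0,0.24,-2.9,24,0,0,0,0.24]'; python3 - <<'E'
from h import *
mom();arc([-.05,-.1])
for n in ['scene']:
    p,d=cams.grab_frame(n)
    P=pose(n);u,v=proj(P,[.58,.005,.08]).astype(int)
    cv2.imwrite(f'pics/{n}7c.png',cv2.resize(p[v-50:v+50,u-60:u+60,::-1],None,fx=5,fy=5,interpolation=2))
E
```

```text
clock: 11.35
position: [0.5285, 0.0797, 0.0728]
ee_rot: [-1.287, -2.864, 0.001]
ft_force: [-0.6, 1.4, -2.6]
opening: 0.0158
t 11.35 pos [0.5285 0.0797 0.0728] yaw 2.297 F [-0.55  1.44 -2.58] T [0.228 0.097 0.144] op 0.0158 q [ 0.05  0.88 -0.49  1.95  0.81  0.52 -0.29]
L 0.1012 handle rel -0.601 bearing rel -0.603 rxF -0.055 M 0.089
-0.05 [-0.1 -5.1  0. ]
-0.1 [ -0.5 -10.1   0. ]
```

View pics/scene7c.png

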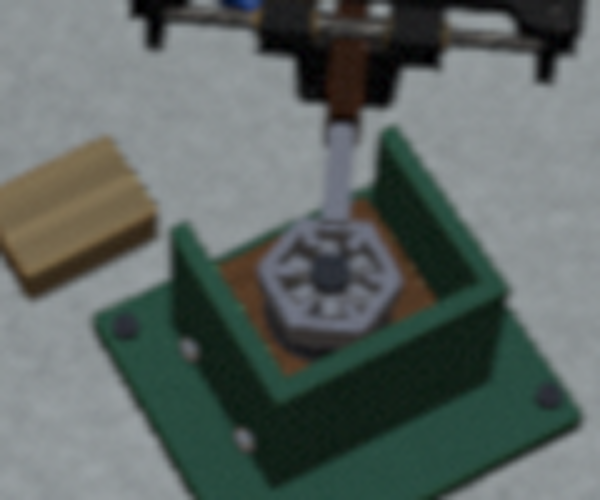

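```bash
python3 -m jog '[-0.2,-6.1,0,0,0,-0.06,-0.6,-12,0,0,0,-0.12,-0.6,-12,0,0,0,-0.12]'; python3 -c "
from h import *
mom()"
```

```text
clock: 11.78
position: [0.5198, 0.0704, 0.0728]
ee_rot: [-1.113, -2.936, 0.001]
ft_force: [0.3, -0.4, -2.8]
opening: 0.0159
t 11.78 pos [0.5198 0.0704 0.0728] yaw 2.417 F [ 0.32 -0.44 -2.77] T [ 0.038 -0.079 -0.058] op 0.0159 q [ 0.08  0.87 -0.51  1.98  0.86  0.52 -0.2 ]
L 0.1008 handle rel -0.481 bearing rel -0.477 rxF 0.012 M -0.046
```

Load is off (about 0 N). Now I lift.

```bash
python3 -m jog '[0,0,-8,0,0,0,0,0,-16,0,0,0,0,0,-28,0,0,0,0,0,-28,0,0,0]'; python3 - <<'E'
from h import *
mom();arc([-.17,-.34,-.51,-.68,-.85,-1.047])
E
```

```text
clock: 12.28
position: [0.5207, 0.0707, 0.102]
ee_rot: [1.114, 2.937, 0.001]
ft_force: [-0.3, 0.2, -3.4]
opening: 0.016
t 12.28 pos [0.5207 0.0707 0.102 ] yaw 2.417 F [-0.3   0.18 -3.41] T [ 0.074 -0.023 -0.026] op 0.016 q [ 0.11  0.83 -0.56  1.97  0.8   0.58 -0.16]
L 0.1003 handle rel -0.481 bearing rel -0.485 rxF 0.007 M -0.02
-0.17 [ -1.4 -17.    0. ]
-0.34 [ -5.6 -33.5  -0. ]
-0.51 [-12.6 -49.    0. ]
-0.68 [-22.1 -63.2   0. ]
-0.85 [-33.8 -75.5   0. ]
-1.047 [-49.8 -87.    0. ]
```

Lifted freely. Here I confirm the nut angle from the scene view while the ring is up, then swing back.

```bash
python3 -m jog '[-1.4,-17,0,0,0,-0.17,-5.6,-33.5,0,0,0,-0.34,-12.6,-49,0,0,0,-0.51,-22.1,-63.2,0,0,0,-0.68,-33.8,-75.5,0,0,0,-0.85]'; python3 - <<'E'
from h import *
o=mom();ph=.327
L=.1003; t=NUT+[.0003,0]-L*np.array([np.cos(ph),np.sin(ph)]);print(t,rel((t[0],t[1],.101),ph+np.pi,o))
E
```

```text
clock: 12.9
position: [0.4955, -0.009, 0.1019]
ee_rot: [-0.205, 3.135, 0.0]
ft_force: [-0.3, -0.1, -3.2]
opening: 0.0157
t 12.9 pos [ 0.4955 -0.009   0.1019] yaw -3.011 F [-0.3  -0.08 -3.19] T [ 0.013 -0.061 -0.023] op 0.0157 q [ 0.37  0.86 -0.76  2.05  1.01  0.66  0.62]
L 0.1008 handle rel -5.909 bearing rel 0.372 rxF 0.004 M -0.019
[ 0.50081488 -0.02831671] [ -2.7   -19.9     0.9     0.      0.     -0.196]
```

```bash
python3 -m jog '[-1,-11,0,0,0,-0.1,-2.7,-19.9,1,0,0,-0.196,-2.7,-19.9,1,0,0,-0.196,-2.7,-19.9,1,0,0,-0.196]'; python3 - <<'E'
from h import *
o=mom();ph=.327
L=.1003; t=NUT+[.0003,0]-L*np.array([np.cos(ph),np.sin(ph)]);print(rel((t[0],t[1],.0728),ph+np.pi,o))
for n in ['scene','side']:
    p,d=cams.grab_frame(n)
    P=pose(n);u,v=proj(P,[.585,.003,.09]).astype(int)
    cv2.imwrite(f'pics/{n}8c.png',cv2.resize(p[v-50:v+50,u-60:u+60,::-1],None,fx=5,fy=5,interpolation=2))
    print(ringfit(n,d,(.5955,.0039,.108),zr=(0,.012)))
E
```

```text
clock: 13.4
position: [0.5007, -0.0279, 0.101]
ee_rot: [-0.509, 3.1, 0.001]
ft_force: [-0.4, 0.1, -2.3]
opening: 0.0156
t 13.4 pos [ 0.5007 -0.0279  0.101 ] yaw -2.816 F [-0.37  0.13 -2.3 ] T [ 0.08  -0.021 -0.041] op 0.0156 q [ 0.44  0.88 -0.81  2.03  1.03  0.71  0.84]
L 0.1 handle rel -5.714 bearing rel 0.567 rxF -0.024 M -0.065
[ 1.00e-01 -4.00e-01  2.82e+01  0.00e+00  0.00e+00 -1.00e-03]
(250, array([0.59267325, 0.00374612, 0.11043223]), ((593.0848999023438, 3.7073006629943848), 33.77345657348633), array([-0.03275622, -0.02076375,  0.11043223]))
(93, array([5.95727491e-01, 8.62094950e-05, 1.09860869e-01]), ((594.3154296875, 1.1284271478652954), 32.12525177001953), array([-0.02786553, -0.00779653,  0.10986087]))
```

View pics/scene8c.png

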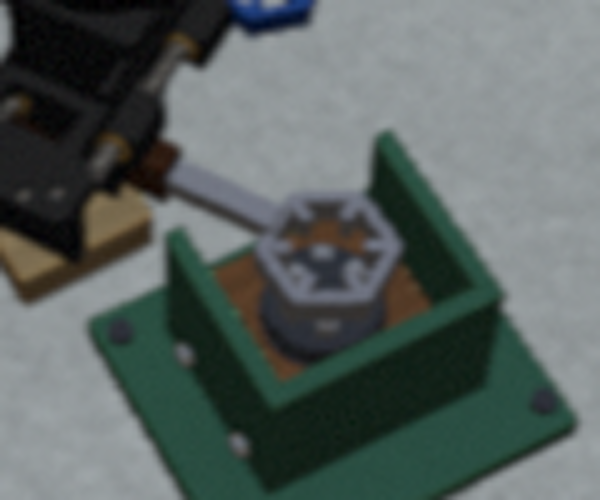

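View pics/side8c.png

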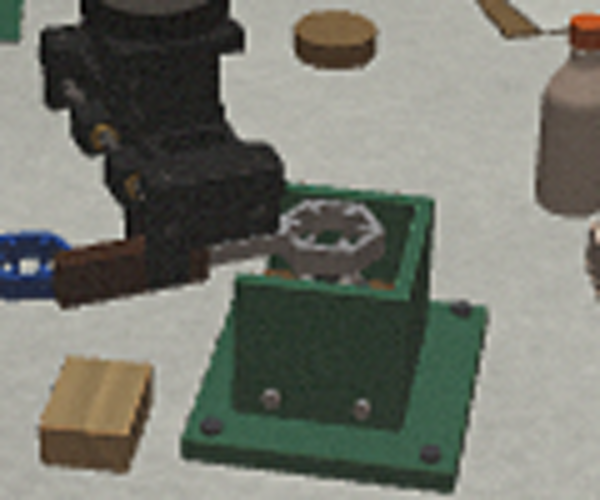

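```bash
python3 -m jog '[0,-0.4,9,0,0,0,0,-0.4,18,0,0,0,0,-0.4,20,0,0,0]'; python3 -c "
from h import *
mom()"
```

```text
clock: 13.88
position: [0.5003, -0.0281, 0.0801]
ee_rot: [0.511, -3.098, -0.0]
ft_force: [-0.9, -0.1, -3.4]
opening: 0.0158
t 13.88 pos [ 0.5003 -0.0281  0.0801] yaw -2.815 F [-0.94 -0.12 -3.36] T [ 0.048 -0.033 -0.042] op 0.0158 q [ 0.42  0.92 -0.77  2.04  1.09  0.67  0.8 ]
L 0.1004 handle rel -5.713 bearing rel 0.568 rxF -0.019 M -0.061
```

```bash
python3 -m jog '[0,0,3,0,0,0,0,0,6,0,0,0,0,0,7.3,0,0,0,0,0,7.3,0,0,0]'; python3 -c "
from h import *
mom();arc([.06,.12,.18,.24,.3])"
```

```text
clock: 14.38
position: [0.5003, -0.0281, 0.0728]
ee_rot: [0.511, -3.099, -0.0]
ft_force: [-0.2, 0.5, -3.4]
opening: 0.0155
t 14.38 pos [ 0.5003 -0.0281  0.0728] yaw -2.815 F [-0.17  0.54 -3.45] T [ 0.02  -0.058  0.003] op 0.0155 q [ 0.41  0.93 -0.76  2.04  1.11  0.66  0.78]
L 0.1004 handle rel -5.713 bearing rel 0.568 rxF -0.057 M -0.054
0.06 [-0.2  6.   0. ]
0.12 [-0.7 12.   0. ]
0.18 [-1.7 18.   0. ]
0.24 [-2.9 23.9  0. ]
0.3 [-4.5 29.7 -0. ]
```

```bash
python3 -m jog '[-0.2,6,0,0,0,0.06,-0.7,12,0,0,0,0.12,-1.7,18,0,0,0,0.18,-2.9,23.9,0,0,0,0.24,-4.5,29.7,0,0,0,0.30]'; python3 -c "
from h import *
mom();arc([.06,.12,.18,.24,.3])"
```

```text
clock: 15.0
position: [0.495, 0.0016, 0.073]
ee_rot: [0.041, -3.14, 0.0]
ft_force: [0.0, -0.6, -3.5]
opening: 0.0157
t 15.0 pos [0.495  0.0016 0.073 ] yaw -3.116 F [ 0.01 -0.56 -3.51] T [-0.004 -0.074  0.203] op 0.0157 q [ 0.32  0.9  -0.7   2.06  1.09  0.6   0.43]
L 0.1005 handle rel -6.014 bearing rel 0.267 rxF 0.057 M 0.26
0.06 [-0.2  6.   0. ]
0.12 [-0.8 12.   0. ]
0.18 [-1.7 18.   0. ]
0.24 [-2.9 23.9  0. ]
0.3 [-4.6 29.7 -0. ]
```

```bash
python3 -m jog '[-0.2,6,0,0,0,0.06,-0.8,12,0,0,0,0.12,-1.7,18,0,0,0,0.18,-2.9,23.9,0,0,0,0.24,-4.6,29.7,0,0,0,0.30]'; python3 -c "
from h import *
mom();arc([.06,.12,.18,.24,.3])"
```

```text
clock: 15.62
position: [0.4986, 0.0315, 0.073]
ee_rot: [-0.431, -3.111, 0.001]
ft_force: [-0.3, -0.3, -3.2]
opening: 0.0159
t 15.62 pos [0.4986 0.0315 0.073 ] yaw 2.866 F [-0.26 -0.33 -3.15] T [0.011 0.088 0.199] op 0.0159 q [ 0.22  0.89 -0.63  2.05  1.03  0.56  0.13]
L 0.1008 handle rel -0.032 bearing rel -0.034 rxF 0.039 M 0.238
0.06 [-0.2  6.   0. ]
0.12 [-0.8 12.1  0. ]
0.18 [-1.7 18.   0. ]
0.24 [-2.9 24.   0. ]
0.3 [-4.6 29.8 -0. ]
```

```bash
python3 -m jog '[-0.2,6,0,0,0,0.06,-0.8,12.1,0,0,0,0.12,-1.7,18,0,0,0,0.18,-2.4,22,0,0,0,0.22]'; python3 -c "
from h import *
mom();arc([.03,.06,.09,.12])"
```

```text
clock: 16.12
position: [0.5068, 0.0522, 0.0731]
ee_rot: [-0.771, -3.044, 0.002]
ft_force: [-0.3, -0.6, -2.9]
opening: 0.0155
t 16.12 pos [0.5068 0.0522 0.0731] yaw 2.645 F [-0.33 -0.57 -2.89] T [ 0.005 -0.047  0.194] op 0.0155 q [ 0.16  0.88 -0.59  2.02  0.97  0.55 -0.07]
L 0.101 handle rel -0.253 bearing rel -0.255 rxF 0.067 M 0.261
0.03 [-0.1  3.   0. ]
0.06 [-0.2  6.1  0. ]
0.09 [-0.4  9.1  0. ]
0.12 [-0.8 12.1  0. ]
```

```bash
python3 -m jog '[-0.1,3,0,0,0,0.03,-0.2,6.1,0,0,0,0.06,-0.2,6.1,0,0,0,0.06]'; python3 -c "
from h import *
mom()"; python3 -m jog '[-0.1,3,0,0,0,0.03,-0.2,6.1,0,0,0,0.06,-0.2,6.1,0,0,0,0.06]'; python3 -c "
from h import *
mom()"
```

```text
clock: 16.5
position: [0.5099, 0.0576, 0.073]
ee_rot: [-0.862, -3.02, 0.002]
ft_force: [-0.3, -0.2, -3.4]
opening: 0.0157
t 16.5 pos [0.5099 0.0576 0.073 ] yaw 2.585 F [-0.33 -0.15 -3.43] T [ 0.058 -0.017  0.057] op 0.0157 q [ 0.14  0.88 -0.58  2.01  0.95  0.55 -0.11]
L 0.1011 handle rel -0.313 bearing rel -0.317 rxF 0.031 M 0.088
clock: 16.88
position: [0.5131, 0.0625, 0.0729]
ee_rot: [-0.953, -2.992, 0.003]
ft_force: [-0.1, -1.1, -2.7]
opening: 0.0156
t 16.88 pos [0.5131 0.0625 0.0729] yaw 2.525 F [-0.07 -1.06 -2.7 ] T [-0.136  0.196  0.25 ] op 0.0156 q [ 0.13  0.88 -0.57  2.    0.93  0.55 -0.16]
L 0.1011 handle rel -0.373 bearing rel -0.374 rxF 0.092 M 0.341
```

```bash
python3 -m jog '[-0.1,3,0,0,0,0.03,-0.2,6.1,0,0,0,0.06,-0.2,6.1,0,0,0,0.06]'; python3 -c "
from h import *
mom()"
```

```text
clock: 17.25
position: [0.5164, 0.067, 0.0728]
ee_rot: [-1.043, -2.962, 0.005]
ft_force: [-2.2, -2.5, -1.6]
opening: 0.0156
t 17.25 pos [0.5164 0.067  0.0728] yaw 2.465 F [-2.16 -2.47 -1.57] T [-0.408  0.425  0.371] op 0.0156 q [ 0.11  0.88 -0.56  1.99  0.91  0.55 -0.21]
L 0.1012 handle rel -0.434 bearing rel -0.43 rxF 0.332 M 0.703
```

```bash
python3 -m jog '[-0.1,3,0,0,0,0.03,-0.1,3,0,0,0,0.03]'; python3 -c "
from h import *
mom()"
```

```text
clock: 17.5
position: [0.518, 0.0691, 0.0727]
ee_rot: [-1.087, -2.945, 0.007]
ft_force: [-3.3, -2.5, -2.0]
opening: 0.0155
t 17.5 pos [0.518  0.0691 0.0727] yaw 2.434 F [-3.35 -2.46 -2.  ] T [-0.554  0.487  0.379] op 0.0155 q [ 0.11  0.88 -0.55  1.98  0.9   0.55 -0.23]
L 0.1012 handle rel -0.464 bearing rel -0.456 rxF 0.408 M 0.787
```

```bash
python3 -m jog '[-0.1,3,0,0,0,0.03,-0.1,3,0,0,0,0.03]'; python3 -c "
from h import *
mom();mom()"
```

```text
clock: 17.75
position: [0.5197, 0.0711, 0.0726]
ee_rot: [-1.132, -2.928, 0.008]
ft_force: [-3.8, -2.9, -2.1]
opening: 0.0161
t 17.75 pos [0.5197 0.0711 0.0726] yaw 2.404 F [-3.81 -2.86 -2.09] T [-0.637  0.646  0.516] op 0.0161 q [ 0.1   0.88 -0.55  1.98  0.89  0.55 -0.25]
L 0.1013 handle rel -0.494 bearing rel -0.482 rxF 0.473 M 0.989
t 17.75 pos [0.5197 0.0711 0.0726] yaw 2.404 F [-3.81 -2.86 -2.09] T [-0.637  0.646  0.516] op 0.0161 q [ 0.1   0.88 -0.55  1.98  0.89  0.55 -0.25]
L 0.1013 handle rel -0.494 bearing rel -0.482 rxF 0.473 M 0.989
```

```bash
python3 -m jog '[-0.1,2,0,0,0,0.02,-0.1,2,0,0,0,0.02,-0.1,2,0,0,0,0.02]'; python3 -c "
from h import *
mom()"
```

```text
clock: 18.12
position: [0.5207, 0.0722, 0.0725]
ee_rot: [-1.16, -2.916, 0.01]
ft_force: [-3.7, -3.0, -0.7]
opening: 0.0158
t 18.12 pos [0.5207 0.0722 0.0725] yaw 2.384 F [-3.74 -2.98 -0.72] T [-0.644  0.739  0.572] op 0.0158 q [ 0.09  0.88 -0.54  1.97  0.88  0.55 -0.26]
L 0.1013 handle rel -0.514 bearing rel -0.496 rxF 0.478 M 1.05
```

```bash
python3 -m jog '[-0.1,-5,0,0,0,-0.05,-0.5,-10,0,0,0,-0.1,-0.7,-13,0,0,0,-0.13,-0.7,-13,0,0,0,-0.13]'; python3 -c "
from h import *
mom()"
```

```text
clock: 18.62
position: [0.5133, 0.0629, 0.0729]
ee_rot: [-0.969, -2.986, 0.006]
ft_force: [0.7, -0.8, -2.4]
opening: 0.0156
t 18.62 pos [0.5133 0.0629 0.0729] yaw 2.514 F [ 0.68 -0.82 -2.44] T [ 0.015 -0.28   0.366] op 0.0156 q [ 0.12  0.88 -0.57  2.    0.93  0.55 -0.17]
L 0.1012 handle rel -0.384 bearing rel -0.379 rxF 0.028 M 0.393
```

```bash
python3 -m jog '[-0.1,-5,0,0,0,-0.05,-0.1,-5,0,0,0,-0.05,-0.1,-5,0,0,0,-0.05]'; python3 -c "
from h import *
mom()";  python3 -m jog '[0,-5,0,0,0,-0.05,0,-5,0,0,0,-0.05]'; python3 -c "
from h import *
mom()"
```

```text
clock: 19.0
position: [0.511, 0.0593, 0.073]
ee_rot: [-0.895, -3.01, 0.004]
ft_force: [1.2, -0.2, -3.8]
opening: 0.0156
t 19.0 pos [0.511  0.0593 0.073 ] yaw 2.563 F [ 1.18 -0.17 -3.82] T [ 0.14  -0.21   0.173] op 0.0156 q [ 0.14  0.88 -0.58  2.01  0.94  0.55 -0.13]
L 0.1011 handle rel -0.335 bearing rel -0.337 rxF -0.051 M 0.122
clock: 19.25
position: [0.5084, 0.0553, 0.073]
ee_rot: [-0.822, -3.031, 0.003]
ft_force: [-0.3, 1.0, -3.0]
opening: 0.0156
t 19.25 pos [0.5084 0.0553 0.073 ] yaw 2.612 F [-0.32  1.02 -3.04] T [ 0.099 -0.075  0.024] op 0.0156 q [ 0.15  0.88 -0.59  2.02  0.96  0.55 -0.09]
L 0.1011 handle rel -0.286 bearing rel -0.29 rxF -0.072 M -0.048
```

```bash
python3 -m jog '[0,-5,0,0,0,-0.05,0,-5,0,0,0,-0.05,0,-5,0,0,0,-0.05]'; python3 -c "
from h import *
mom()"
```

```text
clock: 19.62
position: [0.5061, 0.0514, 0.0731]
ee_rot: [-0.748, -3.05, 0.002]
ft_force: [0.5, -0.3, -3.1]
opening: 0.0156
t 19.62 pos [0.5061 0.0514 0.0731] yaw 2.66 F [ 0.49 -0.29 -3.12] T [ 0.027 -0.005  0.043] op 0.0156 q [ 0.16  0.88 -0.6   2.02  0.98  0.55 -0.05]
L 0.1012 handle rel -0.238 bearing rel -0.245 rxF 0.003 M 0.046
```

```bash
python3 -m jog '[0,0,-4,0,0,0,0,0,-8,0,0,0,0,0,-14,0,0,0,0,0,-14,0,0,0]'; python3 -c "
from h import *
mom()"; python3 -m jog '[0,0,-15,0,0,0,0,0,-35,0,0,0,0,0,-50,0,0,0,0,0,-50,0,0,0]'; python3 -c "
from h import *
mom()"
```

```text
clock: 20.12
position: [0.5065, 0.0515, 0.0877]
ee_rot: [-0.749, -3.051, 0.001]
ft_force: [-0.6, -0.4, -2.8]
opening: 0.0159
t 20.12 pos [0.5065 0.0515 0.0877] yaw 2.66 F [-0.62 -0.42 -2.82] T [ 0.089 -0.07   0.031] op 0.0159 q [ 0.18  0.86 -0.62  2.02  0.94  0.58 -0.02]
L 0.1009 handle rel -0.238 bearing rel -0.248 rxF 0.067 M 0.098
clock: 20.62
position: [0.5073, 0.0518, 0.139]
ee_rot: [0.749, 3.049, 0.001]
ft_force: [0.4, 0.3, -3.1]
opening: 0.0159
t 20.62 pos [0.5073 0.0518 0.139 ] yaw 2.66 F [ 0.36  0.32 -3.09] T [ 0.106 -0.048 -0.007] op 0.0159 q [ 0.23  0.79 -0.71  1.99  0.82  0.68  0.08]
L 0.1003 handle rel -0.238 bearing rel -0.254 rxF -0.045 M -0.052
```

```bash
python3 - <<'E'
from h import *
o=show();print(rel((.5143,.2650,.135),2.757,o))
p,d=cams.grab_frame('scene');cv2.imwrite('pics/scene9.png',p[:,:,::-1])
E
```

```text
t 20.62 pos [0.5073 0.0518 0.139 ] yaw 2.66 F [ 0.36  0.32 -3.09] T [ 0.106 -0.048 -0.007] op 0.0159 q [ 0.23  0.79 -0.71  1.99  0.82  0.68  0.08]
[ 9.260e+01  1.922e+02  4.000e+00  1.000e-03  2.000e-03 -9.700e-02]
```

View pics/scene9.png

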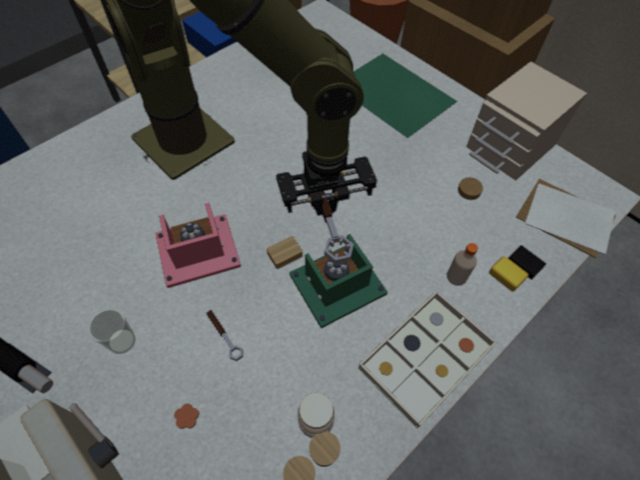

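The scene shows the wrench lifted clear above the nut, ring near (340,247), with all the other things in place. I carry it back to its free starting spot.

```bash
python3 -m jog '[22,46,0,0,0,-0.025,45,93,0,0,0,-0.05,68,140,2,0,0,-0.075,93,192,4,0,0,-0.097,93,192,4,0,0,-0.097]'; python3 -c "
from h import *
o=show();print(rel((.5143,.2627,.03),2.757,o))"
```

```text
clock: 21.3
position: [0.5115, 0.2719, 0.134]
ee_rot: [-0.588, -3.085, -0.009]
ft_force: [-0.1, -0.4, -3.4]
opening: 0.0158
t 21.3 pos [0.5115 0.2719 0.134 ] yaw 2.765 F [-0.13 -0.45 -3.4 ] T [ 0.007 -0.03  -0.003] op 0.0158 q [-0.16  0.87 -0.73  1.78  0.78  0.8  -0.09]
[-6.200e+00 -8.100e+00  1.039e+02  5.000e-03 -3.000e-03  8.000e-03]
```

```bash
python3 -m jog '[-6,-8,40,0.005,-0.003,0.008,-6,-8,80,0.005,-0.003,0.008,-6,-8,103,0.005,-0.003,0.008,-6,-8,104,0.005,-0.003,0.008]'; python3 -c "
from h import *
o=show();print(rel((.5143,.2627,.0085),2.757,o))"
```

```text
clock: 21.8
position: [0.5127, 0.2609, 0.0277]
ee_rot: [-0.601, -3.081, 0.006]
ft_force: [0.1, -0.8, -2.8]
opening: 0.0157
t 21.8 pos [0.5127 0.2609 0.0277] yaw 2.757 F [ 0.05 -0.8  -2.84] T [ 0.066 -0.016  0.026] op 0.0157 q [-0.22  1.01 -0.59  1.83  0.95  0.62 -0.22]
[-8.00e-01  2.40e+00  1.92e+01 -4.00e-03 -2.00e-03 -0.00e+00]
```

```bash
python3 -m jog '[0,2,7,0,0,0,0,2,14,0,0,0,0,2,19,0,0,0,0,2,19.5,0,0,0,0,2,19.5,0,0,0]'; python3 -c "
from h import *
o=show()"
```

```text
clock: 22.42
position: [0.5136, 0.2627, 0.0084]
ee_rot: [-0.601, -3.081, 0.006]
ft_force: [-0.5, -0.8, -2.5]
opening: 0.0161
t 22.43 pos [0.5136 0.2627 0.0084] yaw 2.756 F [-0.46 -0.81 -2.51] T [ 0.031 -0.061 -0.039] op 0.0161 q [-0.23  1.04 -0.57  1.82  0.98  0.6  -0.25]
```

```bash
python3 -m jog '[0,0,1,0,0,0,0,0,1,0,0,0]'; python3 -c "
from h import *
o=show()"; python3 -m jog '[0,0,0,0,0,0,0,0,0,0,0,0,0,0,0,0,0,0,0,0,0,0,0,0,0,0,0,0,0,0]' -1; python3 -m jog '[0,0,0,0,0,0,0,0,0,0,0,0]' ; python3 -c "
from h import *
o=show()"
```

```text
clock: 22.68
position: [0.5137, 0.2629, 0.0078]
ee_rot: [-0.601, -3.082, 0.005]
ft_force: [0.4, -1.0, 0.4]
opening: 0.0157
t 22.68 pos [0.5137 0.2629 0.0078] yaw 2.757 F [ 0.37 -0.95  0.4 ] T [-0.107 -0.096 -0.051] op 0.0157 q [-0.23  1.04 -0.57  1.82  0.98  0.59 -0.25]
clock: 23.3
position: [0.5137, 0.2629, 0.0078]
ee_rot: [-0.601, -3.082, 0.005]
ft_force: [0.1, -0.3, -0.6]
opening: 0.0637
clock: 23.55
position: [0.5137, 0.2629, 0.0078]
ee_rot: [-0.601, -3.082, 0.005]
ft_force: [-0.2, 0.1, -0.0]
opening: 0.0833
t 23.55 pos [0.5137 0.2629 0.0078] yaw 2.757 F [-0.25  0.06 -0.01] T [ 0.015 -0.053 -0.017] op 0.0833 q [-0.23  1.04 -0.57  1.82  0.98  0.59 -0.25]
```

```bash
python3 -m jog '[0,0,-20,0,0,0,0,0,-70,0,0,0,0,0,-130,0,0,0,0,0,-190,0,0,0,0,0,-190,0,0,0]'; python3 -c "
from h import *
print(rel((.636,-.006,.20),2.8))"
```

```text
clock: 24.18
position: [0.516, 0.2661, 0.2039]
ee_rot: [0.6, 3.079, 0.007]
ft_force: [0.7, 0.5, -1.0]
opening: 0.0883
[-2.134e+02 -2.072e+02  3.600e+00  5.000e-03  4.000e-03 -4.300e-02]
```

```bash
python3 -m jog '[-42,-41,1,0,0,-0.02,-85,-82,2,0,0,-0.04,-128,-123,3,0,0,-0.043,-171,-165,3,0,0,-0.043,-213,-206,3,0,0,-0.043]'; python3 -m jog '[0,0,0,0,0,0,0,0,0,0,0,0,0,0,0,0,0,0]';python3 - <<'E'
from h import *
o=show();P=pose('wrist',o)
p,d=cams.grab_frame('wrist');p=p[:,:,::-1].copy();cv2.imwrite('pics/w10.png',p)
q,d2=cams.grab_frame('scene');cv2.imwrite('pics/scene10.png',q[:,:,::-1])
g=cv2.cvtColor(p,cv2.COLOR_BGR2GRAY);hsv=cv2.cvtColor(p,cv2.COLOR_BGR2HSV)
u,v=proj(P,[.5955,.0039,.0755]).astype(int);print(u,v)
m=np.zeros((480,640),np.uint8);sl=np.s_[v-38:v+38,u-37:u+37];m[sl]=((g>95)&(hsv[...,1]<70))[sl]
n,l,s,c=cv2.connectedComponentsWithStats(m);C=np.array([plane(P,*c[i],.0755)[:2] for i in range(1,n) if s[i,4]>60])
ce=C.mean(0);a=np.arctan2(*(C-ce).T[::-1]);print(len(C),ce,np.round(np.degrees(a),1),np.degrees(np.angle(np.exp(6j*a).mean())/6))
E
```

```text
clock: 24.8
position: [0.636, -0.0069, 0.2004]
ee_rot: [0.533, 3.092, 0.006]
ft_force: [2.0, -0.3, -0.2]
opening: 0.0879
clock: 25.18
position: [0.6353, -0.0046, 0.2007]
ee_rot: [0.528, 3.093, 0.008]
ft_force: [0.6, 0.3, 0.5]
opening: 0.088
t 25.18 pos [ 0.6353 -0.0046  0.2007] yaw 2.804 F [0.62 0.31 0.46] T [ 0.04  -0.144  0.001] op 0.088 q [ 0.36  0.86 -0.84  1.56  0.71  1.04  0.57]
309 180
6 [0.59528953 0.00398293] [ 154.9 -146.    95.1  -85.4   35.7  -25. ] -25.104842660475946
```

View pics/w10.png

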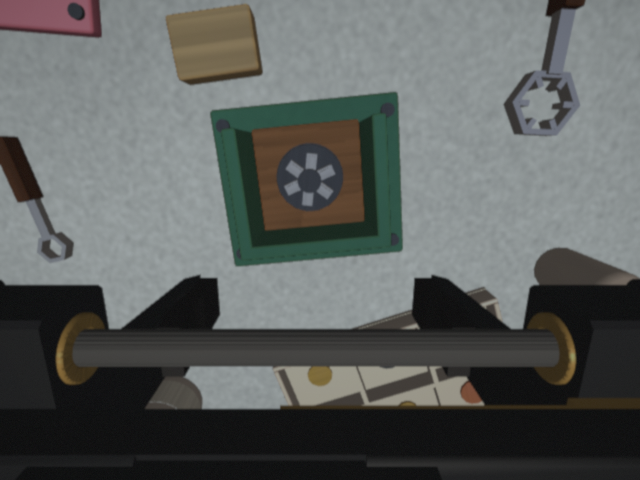

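View pics/scene10.png

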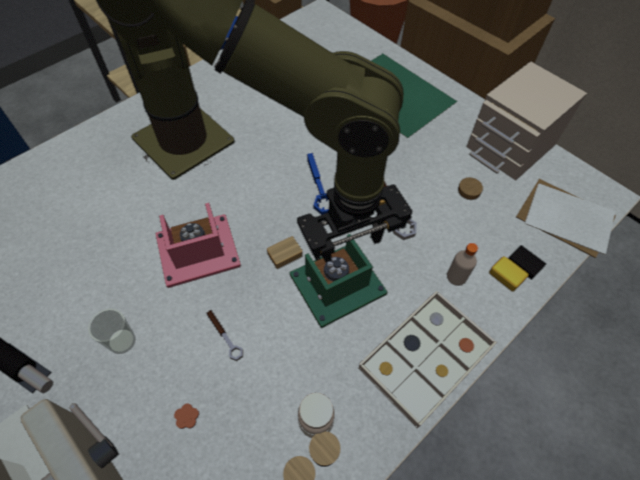

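```bash
python3 -c "
from h import *
o=show();print(np.abs(o['dq']).max());print(r.close_job())"
```

```text
t 25.27 pos [ 0.6355 -0.005   0.2007] yaw 2.803 F [ 0.37 -0.67  0.21] T [ 0.057 -0.105 -0.002] op 0.0882 q [ 0.36  0.86 -0.83  1.56  0.71  1.04  0.57]
0.008470613059440454
the job is handed in; nothing more can be done
None
```

The green press's nut is tightened to snug, and the large ring wrench lies flat at its starting place, clear of the press. I handed the job in at 25.3 s.

- **Strokes:** I turned the nut clockwise in two strokes with the large wrench. Between them I eased the load off, lifted the wrench off, reseated it one lobe back, and stayed about 0.13 rad or more short of the walls.
- **Resistance:** Free-running drag read mostly 0.2 to 0.26 N m, though a few readings were as low as 0.05. It then rose steeply, and I stopped at about 1.05 N m. That puts the washer at about 0.10 to 0.13 rad. The unloading angle alone would allow about 0.17 to 0.19 rad, still under the 0.24 limit. The washer's turn was felt, not seen.
- **Last checks:** After release the nut had turned about 77.6 degrees from its start, within the stated 75 to 105. The wrench lifted off without jamming, the other things looked undisturbed, and the robot was touching nothing.

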